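# Light the job and hold a coating gauge square on the inked spot

## Robot

A 6-joint arm with a two-finger parallel gripper is mounted at the origin on the work surface. World frame = base frame: x ahead of the robot, y to its left, z up, the work surface at z = 0. Lengths are in m, angles in rad, forces in N, time in s.
With the tool pointing down it reaches from about 0.425 to 0.95 m from the base axis. Payload 3.5 kg.
Tool frame: the origin (TCP) lies midway between the tips of the shut fingers; the grasp point (between the pads) lies 19 mm behind it (ctrl.pinch_z is the distance from the TCP to the grasp point, in m); z points along the fingers, y is the line along which they close (so a half turn about z gives the same grasp; the last joint's range is limited). The gripper opens to 85 mm and grips with 20 to 120 N. Pads are 22 mm wide; open, the fingers measure 114 mm over their backs; the gripper's body (76 mm by 85 mm) begins 54 mm behind the grasp point. The pads swing forward as they close: fully open they stand 13 mm farther back than shut.
Start: joints at [-1.489, 0.286, 1.577, -0, 1.279, -0.15], TCP at [0.155, -0.657, 0.231] pointing down, gripper open.
Joint ranges: [-2.77, 2.77], [-0.9, 2.22], [0.21, 2.48], [-1.53, 4.67], [0.24, 2.81], [-2.84, 2.84]. Speed limits (rad/s): [2.79, 2.79, 3.14, 3.14, 3.14, 3.14].

## Interface

Orientations are given as a unit quaternion [x, y, z, w].
In Python, from plant import get_state, viewer, sign_off, ctrl gives the robot as it stands. The module is installed in compiled form; this text tells all that it offers.
- The arm moves only by the shell command python3 -m handwheel 'ROWS' [FORCE]. ROWS is JSON, a list that holds one entry, the list of rows, each a list of 5 numbers: the finger opening in m, from 0 to 0.0854, then the shift along the tool's x, y, z in m, then the turn about the tool's z in degrees. In form: [[[claw, x, y, z, spin], ...]]. A call has 1 to 12 rows; each row shifts and turns the commanded pose from where the row before left it, along the tool's axes as they then stand; what a row does not reach is not made up. A row lasts 1/12 s, in which the tool goes at most 41.7 mm and 7.16 degrees, less where a joint would pass 70% of its speed; a pose out of reach is approached as far as the arm can. A call is refused whole if a number of a shift passes 0.0417 or a number of a turn 7.16, either way. A call with a gripper value outside its range is refused whole. The fingers move at their own pace and stop on an object; FORCE is the grip in N (left out, the last holds). Time passes only in rows, so rows that do not move let the fingers close. It gives the time, the measured TCP pose, the force, the opening and the grip force at its end, in the units of the state.
- get_state(): the state, without advancing time (a new reading comes with each control period).
- viewer.read_camera(name): name is "scene" or "top"; returns the picture (384x512x3 uint8, blue, green, red); there is no depth.
- viewer.camera_params(name): a dict with "fov_y" (degrees; the focal length in pixels is half the picture's height over the tangent of half this angle, whatever the lens; pixels are square), "cx", "cy" (the principal point, pixels), "k1" (the pictures are not rectified: a ray, as slopes to the right and down, at radius r is drawn at 1 + k1 r^2 times it, then the intrinsics apply), "xyz" and "attitude" of the camera in the world. Camera axes: x right, y up, looking along -z (the intrinsics and any distortion apply to the point x, -y, -z); pixel columns grow to the right and rows downward; lengths in m; the calibration is good to about 2 mm. A picture is of the moment at which its call begins. camera_params takes no time and is no camera call.
- sign_off(): hands the job in; it is judged then, once.
Trained networks look in the newest picture that a camera, given by its name, has taken for a name from the list of things; names that differ only in an ending like _2 or _b are one class to them, and where a whole thing is asked for, a point or a joint stands for the part that bears it (a point fixed in the world has none). Each returns a list of dicts, best first, with "confidence" (0 to 1); they miss things now and then, are a little off and sometimes report something else, mostly with a low value. They report only what shows in the picture. A call takes as long as a camera call. They do not tell look-alikes from the thing itself.
- viewer.look_for(camera, name): "extent" ([left, top, width, height] as shares, 0 to 1, of the picture: columns of its width, rows of its height, round what is visible of it).
- viewer.outline_of(camera, name): "mask" (384x512 bool, what is visible of it) and "extent" ([left, top, width, height] as shares, 0 to 1, of the picture: columns of its width, rows of its height, round what is visible of it).
- viewer.pinpoint(camera, name): "xy" ([column, row] as shares, 0 to 1, of the picture: columns of its width, rows of its height: a listed point, or the origin of a listed thing).
The state is a dict: "time": time; "qpos": joint angles; "dq": joint speeds; "joint_efforts": joint torques, N m; "eef_pos": TCP position; "tcp_rot": TCP orientation; "contact_force": force on the tool from outside, world axes, zero at the start; "wrist_torque": the same for the moment, N m; "opening": opening from 0.0 (shut) to 1.0 (fully open); "finger_force": force on a finger pad.
Only numpy, scipy, OpenCV 4.12 (cv2) and the standard library are available. Lean on these libraries where they do the work, as an engineer would, in place of code of your own. Each camera call takes 0.05 s, during which the arm holds its last target. There are 200 camera calls.

## Task

Hang the cordless work lamp by its handle on the hook of the bench stand, its lens looking towards the plate in the vice, so the job is lit. Then draw the pen-shaped coating gauge from its wooden block and hold it square to the sloping plate welded on the pipe, its sprung tip resting in the middle of the inked ring and pushed gently about half-way in. Finish while still holding the gauge there, and leave the cup, the disc and the spanner alone.

Things in the scene. Friction and masses are not known exactly. Their poses are not given: they have to be found in the camera images.
- lamp: cordless work lamp, 0.24 to 0.38 kg, standing on the bench: black body 44 x 130 mm (x, y), its top 80 mm up, white lens on its -x face, and above it a level carrying handle along y on two end straps. Weight centred under the handle's middle. Origin at the centre of the underside, z up
- lamp_bar (a point): middle of the underside of the lamp's handle bar, 140 mm above the lamp's origin, axes as the lamp. The bar is 14 mm thick (x), 12 mm high, 128 mm long (y) between the straps; 60 mm clear under it. The hook takes the bar at its middle, so fingers hold it across x some 35 mm to one side of the middle
- stand: fixed bench stand: round foot 120 mm across, 16 mm post 275 mm tall on the origin (bottom centre, z up), with a 28 mm square clamp block 221 to 251 mm up. A level 8 mm round hook rod leaves it along the stand's -x, top side 240 mm above the bench; 88 mm out it turns up to a tip 104 mm out, 260 mm up
- block: fixed wooden tool block 60 x 120 x 50 mm with three upright holes, the gauge in the widest; origin at the centre of its underside
- gauge: pen-shaped coating gauge, 0.12 kg, upright in the block. Origin at the end of its steel nose, z along the pen away from the tip. Nose 14 mm thick, 0 to 30 mm, in a 17 mm hole; rubber collar 30 mm across, 30 to 36 mm, resting on the block; grey body 26 x 22 mm (x, y), 36 to 148 mm, gripped by its sides. Draw it straight up 45 mm to clear the block
- tip_end (a point): centre of the flat end of the gauge's 8 mm thick sprung steel tip, 10 mm below the gauge's origin on its axis when not pressed; axes as the gauge
- tip (a joint): how far the sprung tip is pushed into the nose, 0 (out) to 0.008 m (fully in); it takes about 1.5 N to start it and 0.6 N more for each mm, so about 4 N half-way
- mark (a point): centre of the inked ring (black 2 mm line, 20 mm inside) in the middle of the plate's upper face; z is the face's outward normal, y runs along the pipe
- vice: fixed red bench vice, jaws 125 mm long along its y, tops 162 mm above the bench; origin on the bench under the middle of the jaws; reaches 240 mm to +x, screw and handle 150 mm to -x. The plate's middle is 115 to 155 mm along its +y, the pipe ends 80 mm further
- cup: bystander: steel cup, 72 mm across, 85 mm tall, origin at the centre of its underside
- disc: bystander: flat grinding disc 115 mm across, 12 mm thick, lying flat, origin at the centre of its underside
- spanner: bystander: spanner 190 mm long lying flat along its x, origin under its middle
- plate: grey steel plate 64 x 84 x 6 mm (x, y, z), a bolt hole near each corner, welded on a level 34 mm pipe clamped in the vice; rigid. Its face, about 173 mm above the bench, slopes 5 to 23 degrees about the pipe towards the robot. Origin on the pipe's axis, 22.8 mm under the ring along the normal; axes as point mark
- hook_seat (a point): point on top of the hook rod, 60 mm out from the post axis, where the middle of the lamp's bar is to lie across the rod, lens away from the post; axes as the stand (-x towards the upturned tip)
There are look-alikes about, which are no part of the job. Several things have the shape of the gauge; the one meant has the colours described above.

How it is judged:
On the way:
1. the lamp hangs by its handle on the hook, lens towards the plate, let go and still (x of lamp_bar in the frame of stand between -0.095 and -0.015 m and z of lamp_bar in the frame of stand between 0.23 and 0.255 m and x of mark in the frame of lamp below -0.05 m and angle between lamp's own z axis and vertical below 0.3 rad and linear speed of lamp below 0.05 m/s and contact force between lamp and stand above 1 N and contact force between each of the arm, the fingers and lamp below 0.05 N), for 0.3 s.
At the end, for the whole second after the job is handed in: Lamp hanging on the hook by its handle, upright within 17 deg, lens to the plate, untouched; fingers holding the gauge still, tip centre within 6 mm of the ring's, axis within 7 deg of square to the plate, tip pushed in 1.5 to 6.8 mm of its 8 mm, under 10 N (x of lamp_bar in the frame of stand between -0.095 and -0.015 m and z of lamp_bar in the frame of stand between 0.23 and 0.255 m and x of mark in the frame of lamp below -0.05 m and angle between lamp's own z axis and vertical below 0.3 rad and contact force between lamp and stand above 1 N and contact force between each of the arm, the fingers and lamp below 0.05 N and distance between tip_end and mark below 0.006 m and angle between the z axis of gauge and the z axis of mark, either way round below 0.12 rad and value of joint tip between 0.0015 and 0.0068 m and contact force between gauge and plate between 1 and 10 N and contact force between the fingers and gauge above 1 N and linear speed of gauge below 0.02 m/s); the arm keeps its last pose, push and grip.
It fails at once if the cup, disc or spanner is disturbed (moved more than 3 cm) (distance of any of cup, disc, spanner from where it was at the start of the episode above 0.03 m).
It fails at once if the gauge is rammed against the plate (over 20 N) (contact force between gauge and plate above 20 N).
It also fails if it takes over 51 s, if anything falls off the work surface, if the arm or the gripper's body presses on something with over 40 N, if the wrist force passes 120 N, or if a joint passes its speed limit or range.

## Working session

There is one attempt and no reset: what is moved stays moved. The work goes in short steps, Python scripts to look and compute and a shell command to move; the robot and the scene stay as the last step left them, time stands still between calls to the robot, and variables do not carry over. Pictures are saved under pics/ and viewed, at most 10 in all, crops included, and the job is handed in when it is done.

```bash
mkdir -p pics; python3 - <<'E'
from plant import get_state, viewer, ctrl
import cv2
s=get_state(); print(s['time'],s['eef_pos'],s['tcp_rot'],s['opening'],ctrl.pinch_z)
for n in ('scene','top'):
    im=viewer.read_camera(n); cv2.imwrite(f'pics/{n}0.png',im); print(n,viewer.camera_params(n))
E
```

```text
0.0 [ 0.15503464 -0.65628269  0.2299066 ] [ 9.93291356e-01  1.15632405e-01  3.10560528e-05 -1.19525531e-03] 1.0030370467581287 0.0187
scene {'fov_y': 52.85612733767596, 'cx': 250.4844928094653, 'cy': 195.36479828762444, 'k1': -0.08132780780446314, 'xyz': array([ 1.06012135, -0.80652602,  0.76148349]), 'attitude': array([0.46048648, 0.13826173, 0.25533023, 0.83883393])}
top {'fov_y': 50.45722047542259, 'cx': 256.52351487361244, 'cy': 189.46916539424944, 'k1': -0.020552059133457302, 'xyz': array([ 0.32824138, -0.02269073,  1.28491331]), 'attitude': array([ 0.07843146, -0.06812591, -0.66908595,  0.73588814])}
```

View pics/scene0.png

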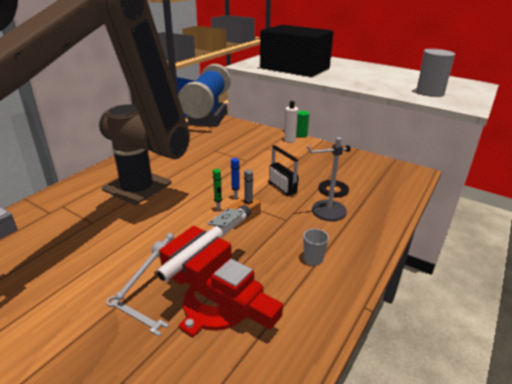

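View pics/top0.png

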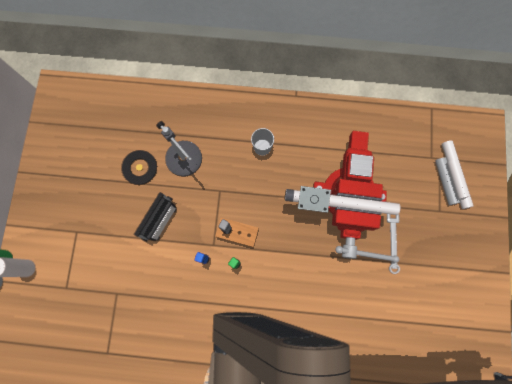

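```bash
cat > h.py <<'E'
import numpy as np, cv2
from scipy.spatial.transform import Rotation as R
from plant import get_state, viewer, ctrl
W,H=512,384
def cam(n):
    p=viewer.camera_params(n); f=H/2/np.tan(np.radians(p['fov_y'])/2)
    return p,f
def proj(n,X):
    p,f=cam(n); c=R.from_quat(p['attitude']).inv().apply(np.atleast_2d(X)-p['xyz'])
    u=np.c_[c[:,0],-c[:,1]]/-c[:,2:]; r2=(u**2).sum(1,keepdims=True)
    return u*(1+p['k1']*r2)*f+[p['cx'],p['cy']]
def ray(n,px):
    p,f=cam(n); K=np.array([[f,0,p['cx']],[0,f,p['cy']],[0,0,1]])
    u=cv2.undistortPoints(np.array([[px]],float),K,np.array([p['k1'],0,0,0]))[0,0]
    d=R.from_quat(p['attitude']).apply([u[0],-u[1],-1]); return p['xyz'],d/np.linalg.norm(d)
def at_z(n,px,z):
    o,d=ray(n,px); return o+d*(z-o[2])/d[2]
def tri(a,b):   # a: scene px, b: top px
    o1,d1=ray('scene',a); o2,d2=ray('top',b)
    t=np.linalg.lstsq(np.c_[d1,-d2],o2-o1,rcond=None)[0]
    p,q=o1+t[0]*d1,o2+t[1]*d2; return (p+q)/2,np.linalg.norm(p-q)
E
python3 - <<'E'
from h import *
for n in ('lamp','lamp_bar','stand','hook_seat','block','gauge','tip_end','mark','vice','cup','disc','spanner','plate'):
    for c in ('scene','top'):
        print(n,c,[(np.round(d['xy'][0]*W,1),np.round(d['xy'][1]*H,1),round(d['confidence'],2)) for d in viewer.pinpoint(c,n)])
E
```

```text
lamp scene [(np.float64(281.5), np.float64(186.5), 0.74)]
lamp top [(np.float64(163.0), np.float64(222.9), 0.57)]
lamp_bar scene [(np.float64(284.3), np.float64(154.1), 0.7)]
lamp_bar top [(np.float64(152.5), np.float64(215.3), 0.77)]
stand scene [(np.float64(325.6), np.float64(212.3), 0.84), (np.float64(133.7), np.float64(313.8), 0.37)]
stand top [(np.float64(180.1), np.float64(157.5), 0.59)]
hook_seat scene [(np.float64(316.6), np.float64(151.0), 0.9)]
hook_seat top [(np.float64(182.8), np.float64(146.8), 0.81)]
block scene [(np.float64(240.7), np.float64(216.0), 0.87)]
block top [(np.float64(236.3), np.float64(237.4), 0.78), (np.float64(139.8), np.float64(164.9), 0.27)]
gauge scene [(np.float64(246.2), np.float64(203.7), 0.64), (np.float64(219.3), np.float64(208.7), 0.61), (np.float64(238.4), np.float64(194.5), 0.59)]
gauge top [(np.float64(225.3), np.float64(229.9), 0.69), (np.float64(203.2), np.float64(257.7), 0.66), (np.float64(236.2), np.float64(265.8), 0.57)]
tip_end scene []
tip_end top []
mark scene [(np.float64(224.2), np.float64(217.8), 0.73)]
mark top [(np.float64(313.7), np.float64(197.0), 0.88), (np.float64(347.5), np.float64(211.2), 0.73)]
vice scene [(np.float64(199.3), np.float64(291.9), 0.97)]
vice top []
cup scene [(np.float64(312.0), np.float64(257.4), 0.97), (np.float64(134.8), np.float64(313.5), 0.48)]
cup top [(np.float64(263.2), np.float64(148.7), 0.66)]
disc scene [(np.float64(333.7), np.float64(187.7), 0.88), (np.float64(325.2), np.float64(211.6), 0.42), (np.float64(137.4), np.float64(314.5), 0.4)]
disc top [(np.float64(136.7), np.float64(168.0), 0.56)]
spanner scene [(np.float64(136.0), np.float64(314.1), 0.86)]
spanner top [(np.float64(394.4), np.float64(244.5), 0.57)]
plate scene [(np.float64(228.7), np.float64(222.7), 0.78)]
plate top [(np.float64(312.4), np.float64(198.8), 0.91), (np.float64(150.3), np.float64(213.4), 0.63)]
```

The scene shows the lamp at about (283,170), with its lens facing the camera, the stand at (330,180), the plate at (228,217) and three pen-like things. They are grey at (249,187), blue at (236,175) and green at (217,188). In the top view they are at (225,228), (202,258) and (235,263). The grey one stands in the wooden block and fits the description, so I'll confirm that with an enlarged crop.

```bash
python3 - <<'E'
from h import *
a=cv2.imread('pics/scene0.png')[120:235,195:365]; b=cv2.imread('pics/top0.png')[110:280,110:350]
a=cv2.resize(a,None,fx=4.2,fy=4.2,interpolation=3)[:, :714]
cv2.imwrite('pics/c1.png',a)
cv2.imwrite('pics/c2.png',cv2.resize(b,None,fx=3.3,fy=3.3,interpolation=3))
for n,s,t in [('bar',(284.3,154.1),(152.5,215.3)),('lamp',(281.5,186.5),(163,222.9)),('stand',(325.6,212.3),(180.1,157.5)),('seat',(316.6,151),(182.8,146.8)),('gauge',(246.2,203.7),(225.3,229.9)),('mark',(224.2,217.8),(313.7,197)),('plate',(228.7,222.7),(312.4,198.8)),('cup',(312,257.4),(263.2,148.7)),('disc',(333.7,187.7),(136.7,168)),('block',(240.7,216),(236.3,237.4))]:
    print(n,*[np.round(v,4) for v in tri(s,t)])
E
```

```text
bar [0.4683 0.2942 0.1429] 0.007
lamp [0.4638 0.2952 0.0053] 0.0064
stand [ 0.6746  0.2652 -0.0094] 0.0202
seat [0.6386 0.207  0.2406] 0.0145
gauge [0.4516 0.0889 0.0385] 0.0077
mark [ 0.5524 -0.1588  0.1691] 0.0095
plate [ 0.5553 -0.1538  0.1503] 0.0025
cup [0.7371 0.0015 0.0034] 0.0041
disc [0.6319 0.4055 0.0025] 0.0008
block [ 0.4407  0.0598 -0.0008] 0.0059
```

View pics/c1.png

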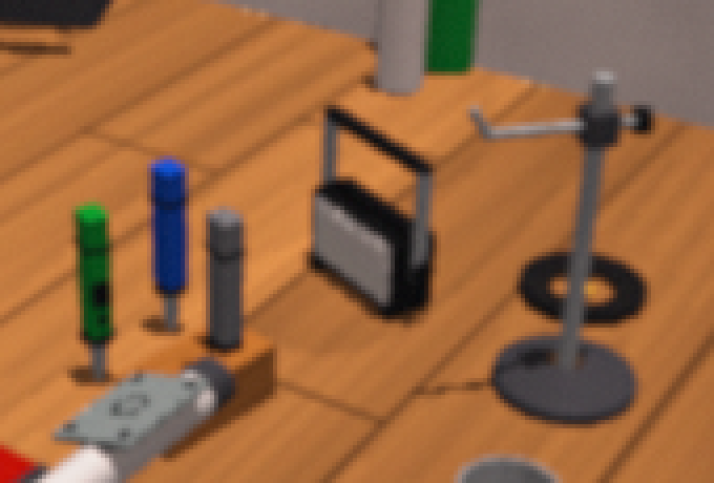

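View pics/c2.png

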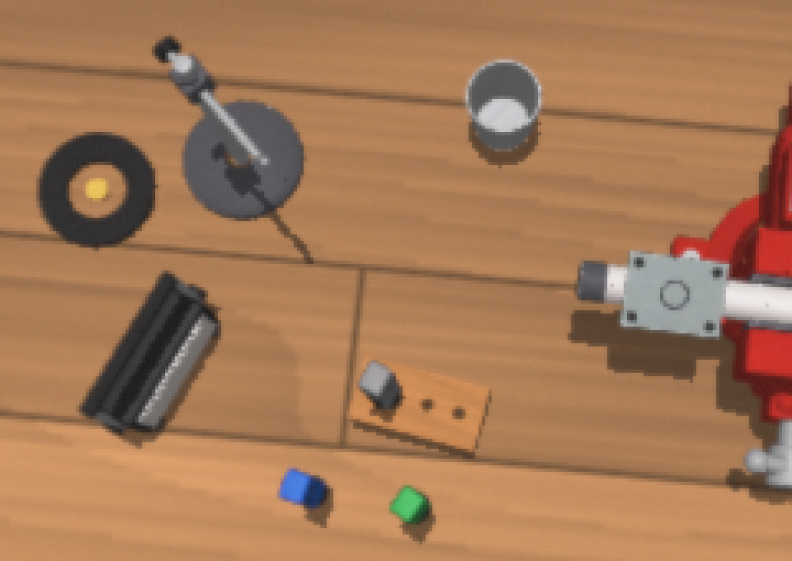

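The crops confirm it: the grey pen (249,187) stands upright in the wooden block, while the blue and green ones stand free. The lamp's lens faces the vice side, and the hook rod also points towards the vice and plate. Next I'll refine the poses by silhouette and point fits.

```bash
cat > fit.py <<'E'
from h import *
from scipy.optimize import minimize
def box(x0,x1,y0,y1,z0,z1): return np.array([[x,y,z] for x in(x0,x1) for y in(y0,y1) for z in(z0,z1)])
def cyl(r,z0,z1):
    a=np.linspace(0,2*np.pi,24,endpoint=False); return np.vstack([np.c_[r*np.cos(a),r*np.sin(a),0*a+z] for z in(z0,z1)])
S=4
def sil(c,hulls,T):
    m=np.zeros((H*S,W*S),np.uint8)
    for h in hulls:
        p=cv2.convexHull(((proj(c,T(h))+.5)*S-.5).astype(np.float32))
        cv2.fillConvexPoly(m,np.round(p*16).astype(np.int32),1,shift=4)
    return cv2.resize(m.astype(np.float32),(W,H),interpolation=cv2.INTER_AREA)
def fit(masks,hulls,mk,p0,step):
    def cost(p):
        e=0
        for c,m in masks.items():
            s=sil(c,hulls,mk(p)); m=m.astype(float); e+=1-np.minimum(s,m).sum()/np.maximum(s,m).sum()
        return e/len(masks)
    sim=np.vstack([p0]+[np.array(p0)+np.eye(len(p0))[i]*step[i] for i in range(len(p0))])
    r=minimize(cost,p0,method='Nelder-Mead',options=dict(initial_simplex=sim,xatol=1e-4,fatol=1e-4))
    r=minimize(cost,r.x,method='Nelder-Mead',options=dict(initial_simplex=r.x+(sim-sim[0]),xatol=1e-4,fatol=1e-4))
    return r.x,r.fun
up=lambda z:(lambda p:(lambda h:R.from_euler('z',p[2]).apply(h)+[p[0],p[1],z]))
LAMP=[box(-.022,.022,-.065,.065,0,.08),box(-.007,.007,-.064,.064,.14,.152),box(-.007,.007,-.07,-.06,.08,.152),box(-.007,.007,.06,.07,.08,.152)]
rodup=R.from_euler('y',0).apply
STAND=[cyl(.06,0,.012),cyl(.008,0,.275),box(-.014,.014,-.014,.014,.221,.251),box(-.09,0,-.004,.004,.232,.24),np.vstack([box(-.092,-.084,-.004,.004,.232,.238),box(-.106,-.098,-.004,.004,.257,.26)])]
GAUGE=[box(-.013,.013,-.011,.011,.036,.148),cyl(.015,.03,.036)]
def mask(c,n,near):
    o=viewer.outline_of(c,n)
    best=[d for d in o if abs((d['extent'][0]+d['extent'][2]/2)*W-near[0])<20 and abs((d['extent'][1]+d['extent'][3]/2)*H-near[1])<35]
    return best[0]['mask'] if best else None
E
python3 - <<'E'
from fit import *
M={}
for n,s,t,hu,z,p0 in [('lamp',(283,172),(157,216),LAMP,0,(.466,.295,1.08)),('stand',(330,180),(180,155),STAND,0,(.67,.265,1.02)),('gauge',(249,187),(225,228),GAUGE,.02,(.452,.089,1.2))]:
    m={c:mask(c,n,q) for c,q in(('scene',s),('top',t))}
    for c in m:
        if m[c] is not None: M[n+c]=m[c]
    m={c:v for c,v in m.items() if v is not None}
    print(n,list(m),*[np.round(v,4) for v in fit(m,hu,up(z),p0,(.01,.01,.15))])
    if n=='stand':
        for c in m: print(c,*[np.round(v,4) for v in fit({c:m[c]},hu,up(z),p0,(.01,.01,.15))])
for c in('scene','top'):
    for d in viewer.outline_of(c,'plate'): print(c,d['confidence'],d['mask'].sum(),np.array(d['extent'])*[W,H,W,H])
    m=viewer.outline_of(c,'plate'); 
    if m: M['plate'+c]=m[0]['mask']
np.savez('m.npz',**M)
# ring + plate zoom
a=cv2.imread('pics/scene0.png')[195:245,190:262]; b=cv2.imread('pics/top0.png')[170:220,280:352]
cv2.imwrite('pics/c3.png',np.hstack([cv2.resize(x,None,fx=5.5,fy=5.5,interpolation=2) for x in(a,b)]))
E
```

```text
lamp ['scene', 'top'] [0.4672 0.302  1.1216] 0.1459
stand ['scene', 'top'] [0.6792 0.2571 0.7865] 0.1459
scene [0.6808 0.253  1.8846] 0.1399Traceback (most recent call last):
  File "<stdin>", line 10, in <module>
  File "fit.py", line 20, in fit
    r=minimize(cost,p0,method='Nelder-Mead',options=dict(initial_simplex=sim,xatol=1e-4,fatol=1e-4))
    res = _minimize_neldermead(fun, x0, args, callback, bounds=bounds,
                               **options)
    fxr = func(xr)
    fx = function(np.copy(x), *(wrapper_args + args))
  File "fit.py", line 17, in cost
    s=sil(c,hulls,mk(p)); m=m.astype(float); e+=1-np.minimum(s,m).sum()/np.maximum(s,m).sum()
  File "fit.py", line 10, in sil
    p=cv2.convexHull(((proj(c,T(h))+.5)*S-.5).astype(np.float32))
                       ~~~~^^^^^^^^
  File "h.py", line 9, in proj
    p,f=cam(n); c=R.from_quat(p['attitude']).inv().apply(np.atleast_2d(X)-p['xyz'])
        ~~~^^^
  File "h.py", line 6, in cam
    p=viewer.camera_params(n); f=H/2/np.tan(np.radians(p['fov_y'])/2)
ValueError: time passes only in moves, steps and waits
```

```bash
cat > cache.py <<'E'
from plant import viewer
import json
print(json.dump({n:{k:(v.tolist() if hasattr(v,'tolist') else v) for k,v in viewer.camera_params(n).items()} for n in('scene','top')},open('cam.json','w')))
E
python3 cache.py
python3 - <<'E'
s=open('h.py').read()
s=s.replace("def cam(n):\n    p=viewer.camera_params(n);","import json\nCP=json.load(open('cam.json'))\ndef cam(n):\n    p=CP[n];")
open('h.py','w').write(s)
E
python3 - <<'E'
from fit import *
from scipy.optimize import least_squares
M={}
for n,s,t,hu,z,p0 in [('lamp',(283,172),(157,216),LAMP,0,(.466,.295,1.08)),('gauge',(249,187),(225,228),GAUGE,.02,(.452,.089,1.2))]:
    m={c:mask(c,n,q) for c,q in(('scene',s),('top',t))}
    for c in m:
        if m[c] is not None: M[n+c]=m[c]
    m={c:v for c,v in m.items() if v is not None}
    print(n,list(m),*[np.round(v,4) for v in fit(m,hu,up(z),p0,(.01,.01,.15))])
for c in('scene','top'):
    m=viewer.outline_of(c,'plate')
    for d in m: print(c,d['confidence'],d['mask'].sum(),np.array(d['extent'])*[W,H,W,H])
    if m: M['plate'+c]=m[0]['mask']
np.savez('m.npz',**M)
def pts(obs,p0):
    def res(p): return np.concatenate([(proj(c,up(0)(p)(np.array([X])))[0]-u) for c,X,u in obs])
    r=least_squares(res,p0,loss='soft_l1'); return np.round(r.x,4),np.round(res(r.x).reshape(-1,2),1).tolist()
st=[('scene',[0,0,.275],(338.6,138)),('scene',[-.088,0,.236],(311,151.7)),('scene',[-.104,0,.258],(308,146.4)),('scene',[-.014,0,.236],(333.8,150.2)),
('top',[0,0,.275],(165.8,128.4)),('top',[-.104,0,.26],(190.3,158.8)),('top',[0,0,.012],(183.6,158.5))]
print('stand',pts(st,(.67,.26,1.)))
E
python3 - <<'E'
import cv2,numpy as np
a=cv2.imread('pics/scene0.png')[195:245,190:262]; b=cv2.imread('pics/top0.png')[170:220,280:352]
cv2.imwrite('pics/c3.png',np.hstack([cv2.resize(x,None,fx=5.5,fy=5.5,interpolation=2) for x in(a,b)]))
E
```

```text
None
lamp ['scene', 'top'] [0.4672 0.302  1.1216] 0.1459
gauge ['scene'] [0.452 0.089 1.2  ] 1.0
scene 0.94 378 [207.4112 209.3952  39.1168  17.8944]
top 0.61 719 [297.0112 184.5888  32.512   28.3008]
stand (array([0.6807, 0.2559, 0.8027]), [[0.5, -0.1], [0.1, 0.1], [-1.2, -0.7], [-0.4, -0.5], [-0.4, -0.1], [0.7, 0.1], [-0.1, -1.6]])
```

View pics/c3.png

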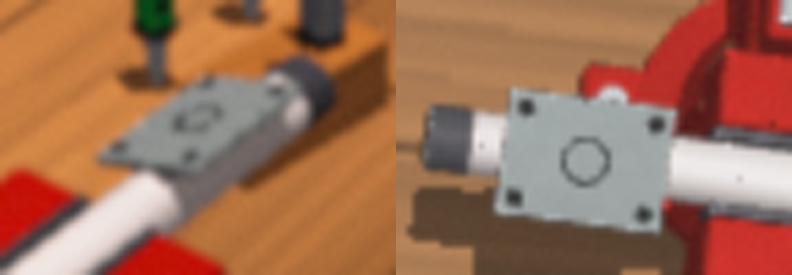

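```bash
python3 - <<'E'
from fit import *
from scipy.optimize import least_squares
def T(p): return lambda h: R.from_euler('ZY',[p[3],-p[4]]).apply(h)+p[:3]
C={'a':[.032,.042,0],'b':[.032,-.042,0],'c':[-.032,-.042,0],'d':[-.032,.042,0],'m':[0,0,0]}
sc=dict(c=(98,160),b=(198,175),a=(305,100),d=(207,78),m=(198,120)); tp=dict(a=(116,87),b=(280,107),c=(263,234),d=(101,213),m=(189,161))
obs=[('scene',C[k],np.array(v)/5.5+[190,195]-.4) for k,v in sc.items()]+[('top',C[k],np.array(v)/5.5+[280,170]-.4) for k,v in tp.items()]
res=lambda p: np.concatenate([(proj(c,T(p)(np.array([X])))[0]-u) for c,X,u in obs])
r=least_squares(res,[.55,-.158,.173,-.1,.2],loss='soft_l1'); print(np.round(r.x,4),np.degrees(r.x[3:]),np.round(res(r.x).reshape(-1,2),1).tolist())
J=np.linalg.inv(r.jac.T@r.jac); print('sd/px',np.sqrt(np.diag(J)))
r2=least_squares(lambda p:res([p[0],p[1],.173,p[2],p[3]]),[.55,-.158,-.1,.2],loss='soft_l1');print(np.round(r2.x,4),r2.cost,r.cost)
ob=[('top',.168,(223.9,224.5)),('scene',.168,(248.6,171.2)),('scene',.05,(248.6,202.3))]
rg=least_squares(lambda p:np.concatenate([proj(c,[p[0],p[1],z])[0]-u for c,z,u in ob]),[.452,.089]);print('gauge',rg.x,rg.fun)
im=cv2.imread('pics/top0.png')[212:248,205:253]
cv2.imwrite('pics/c4.png',cv2.resize(im,None,fx=14,fy=14,interpolation=2))
E
```

```text
[ 0.5515 -0.157   0.1682 -0.0323  0.2589] [-1.84948237 14.83385878] [[-0.6, -0.2], [-0.4, 0.5], [0.1, -1.4], [-0.2, -0.1], [0.5, 1.0], [-0.2, 0.0], [0.0, 0.1], [0.1, -0.2], [-0.4, -0.2], [0.0, -0.2]]
sd/px [0.00102031 0.00108807 0.00182669 0.02151006 0.05567461]
[ 0.5516 -0.1575 -0.0278  0.2663] 5.417403750886233 1.8415862038694195
gauge [0.45793296 0.08504109] [ 0.0796574  -0.72917319 -0.35302914 -0.42764553 -0.35653406 -0.52390301]
```

View pics/c4.png

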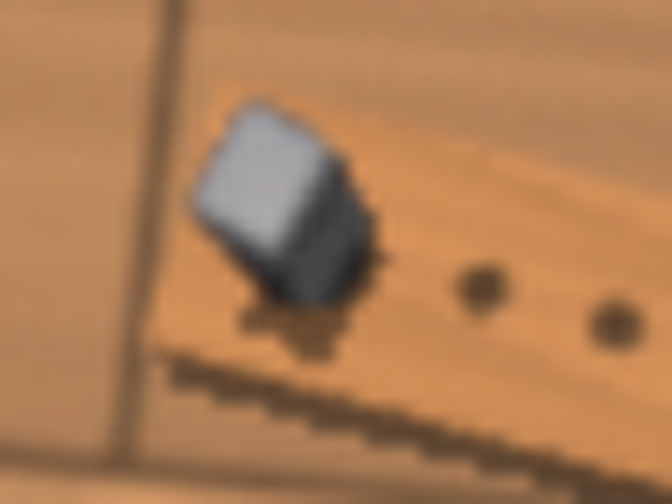

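```bash
cat >> h.py <<'E'
def tool_delta(target,yaw=None,grasp=None):
    """target TCP world xyz -> total shift in current tool axes, spin deg about tool z (shift done before the spin)"""
    s=get_state(); r=R.from_quat(s['tcp_rot']); m=r.as_matrix(); cur=np.arctan2(m[1,0],m[0,0])
    d=r.inv().apply(np.array(target)-s['eef_pos'])
    sp=None if yaw is None else -((np.degrees(yaw-cur)+180)%360-180)
    print('t%.2f tcp'%s['time'],np.round(s['eef_pos'],4),'yaw %.1f'%np.degrees(cur),'q',np.round(s['qpos'],2),'F',np.round(s['contact_force'],1),'open %.3f'%s['opening'],'ff',np.round(s['finger_force'],1))
    print(' shift mm',np.round(d*1000,1),'spin',sp if sp is None else round(sp,1)); return d,sp
E
python3 - <<'E'
from h import *
for u in((328,108),(432,168)): print(at_z('scene',np.array(u)/4.2+[195,120]-.4,.148))
g=[at_z('top',np.array(u)/14+[205,212]-.46,.168) for u in((253,103),(335,155),(272,248),(195,200))]
g=np.array(g); print('gauge ctr',g.mean(0)); v2=(g[3]-g[0]+g[2]-g[1])/2; v1=(g[1]-g[0]+g[2]-g[3])/2
print(np.linalg.norm(v1),np.linalg.norm(v2),'x ax',np.degrees(np.arctan2(*(-v2)[1::-1])),'y ax',np.degrees(np.arctan2(*(-v1)[1::-1])))
tool_delta([.53,-.25,.28],None)
E
```

```text
[0.40331794 0.3281756  0.148     ]
[0.5339361  0.27720462 0.148     ]
gauge ctr [0.4567611  0.08657199 0.168     ]
0.018646491917597246 0.02205875349553367 x ax -26.244695261600725 y ax 63.4640220250652
t1.90 tcp [ 0.1551 -0.6569  0.2313] yaw 13.3 q [-1.49  0.29  1.58 -0.    1.28 -0.15] F [ 0.4  0.  -0.2] open 1.000 ff 0.0
 shift mm [ 458.4 -309.9  -48.7] spin None
```

```bash
python3 -m handwheel '[[[0.0854,0.033,-0.022,-0.004,0],[0.0854,0.033,-0.022,-0.004,0],[0.0854,0.033,-0.022,-0.004,0],[0.0854,0.033,-0.022,-0.004,0],[0.0854,0.033,-0.022,-0.004,0],[0.0854,0.033,-0.022,-0.004,0],[0.0854,0.033,-0.022,-0.004,0],[0.0854,0.033,-0.022,-0.004,0],[0.0854,0.033,-0.022,-0.004,0],[0.0854,0.033,-0.022,-0.004,0],[0.0854,0.033,-0.022,-0.004,0],[0.0854,0.033,-0.022,-0.004,0]]]' 100; python3 -c "
from h import *
tool_delta([.5,.288,.26],np.radians(-23.5))"
```

```text
time: 2.9
eef_pos: [0.4809, -0.3073, 0.2799]
tcp_rot: [0.993, 0.116, 0.0, 0.0]
contact_force: [0.8, -0.6, 0.4]
opening: 0.998
finger_force: 0.0
t2.90 tcp [ 0.4809 -0.3073  0.2799] yaw 13.3 q [-0.75  0.02  1.78 -0.    1.33  0.59] F [ 0.8 -0.6  0.4] open 0.998 ff 0.0
 shift mm [ 155.3 -575.1   19.6] spin 36.8
```

```bash
python3 -m handwheel '[[[0.0854,0.0105,-0.039,0,0],[0.0854,0.0105,-0.039,0,0],[0.0854,0.0105,-0.039,0,0],[0.0854,0.0105,-0.039,0,0],[0.0854,0.0105,-0.039,0,0],[0.0854,0.0105,-0.039,0,0],[0.0854,0.0105,-0.039,0,0],[0.0854,0.0105,-0.039,0,0],[0.0854,0.0105,-0.039,0,0],[0.0854,0.0105,-0.039,0,0],[0.0854,0.0105,-0.039,0,0],[0.0854,0.0105,-0.039,0,0]]]' >/dev/null; python3 -m handwheel '[[[0.0854,0.01,-0.035,0,0],[0.0854,0.01,-0.035,0,0],[0.0854,0.01,-0.035,0,0],[0.0854,0,0,0,7],[0.0854,0,0,0,7],[0.0854,0,0,0,7],[0.0854,0,0,0,7],[0.0854,0,0,0,7],[0.0854,0,0,0,1.8]]]'>/dev/null;  python3 -c "
from h import *
tool_delta([.5,.288,.13],np.radians(-23.5))
cv2.imwrite('pics/t2.png',cv2.resize(viewer.read_camera('scene')[90:230,200:400],None,fx=4,fy=4,interpolation=2))"
```

```text
t4.65 tcp [0.5    0.2846 0.2794] yaw -23.8 q [0.34 0.03 1.77 0.   1.33 2.33] F [-0.5  0.2 -0.2] open 1.002 ff 0.0
 shift mm [ -1.4  -3.1 149.4] spin -0.3
```

View pics/t2.png

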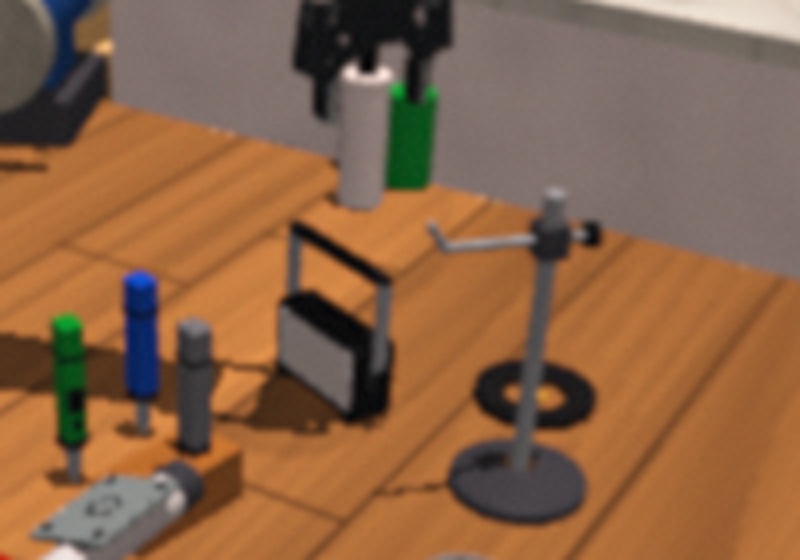

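The fingers at (370,60) are above the right half of the lamp's bar, as intended. Descending to grip.

```bash
python3 -m handwheel '[[[0.0854,-0.001,-0.003,0.03,0],[0.0854,0,0,0.04,0],[0.0854,0,0,0.04,0],[0.0854,0,0,0.03,0],[0.0854,0,0,0.01,0],[0.0854,0,0,0,0],[0,0,0,0,0],[0,0,0,0,0],[0,0,0,0,0],[0,0,0,0,0],[0,0,0,0,0],[0,0,0,0,0]]]' 100;  python3 -c "
from h import *
tool_delta([.5,.288,.27],np.radians(45.9-90))
cv2.imwrite('pics/t3.png',cv2.resize(viewer.read_camera('scene')[90:230,200:400],None,fx=4,fy=4,interpolation=2))"
```

```text
time: 5.7
eef_pos: [0.5009, 0.288, 0.1306]
tcp_rot: [0.979, -0.204, 0.001, -0.001]
contact_force: [0.9, 1.1, 11.7]
opening: 0.147
finger_force: 57.6
t5.70 tcp [0.5009 0.288  0.1306] yaw -23.5 q [0.35 0.18 1.9  0.   1.06 2.33] F [ 0.9  1.1 11.7] open 0.147 ff 57.6
 shift mm [-7.000e-01  1.000e-01 -1.394e+02] spin 20.6
```

```bash
python3 -m handwheel '[[[0,0,0,-0.01,0],[0,0,0,-0.025,0],[0,0,0,-0.035,0],[0,0,0,-0.035,0],[0,0,0,-0.025,0],[0,0,0,-0.007,0],[0,0,0,0,4],[0,0,0,0,6],[0,0,0,0,6],[0,0,0,0,4.6],[0,0,0,0,0]]]' 100;  python3 -c "
from h import *
tool_delta([.587,.109,.2676],np.radians(45.9-90))"
```

```text
time: 6.67
eef_pos: [0.4993, 0.2872, 0.2641]
tcp_rot: [0.927, -0.376, -0.001, 0.001]
contact_force: [0.1, -0.3, -2.9]
opening: 0.136
finger_force: 97.8
t6.67 tcp [0.4993 0.2872 0.2641] yaw -44.2 q [ 0.35  0.05  1.79 -0.    1.31  2.69] F [ 0.1 -0.3 -2.9] open 0.136 ff 97.8
 shift mm [187.1  66.7  -3.5] spin -0.1
```

```bash
python3 -m handwheel '[[[0,0.012,0.004,-0.002,0],[0,0.024,0.009,-0.002,0],[0,0.03,0.011,0,0],[0,0.03,0.011,0,0],[0,0.03,0.011,0,0],[0,0.03,0.01,0,0],[0,0.02,0.007,0,0],[0,0.011,0.004,0,0],[0,0,0,0,0],[0,0,0,0,0]]]' 100;  python3 -c "
from h import *
tool_delta([.664,.188,.2676],np.radians(45.9-90))
im=[viewer.read_camera(c) for c in('scene','top')]
cv2.imwrite('pics/raw5s.png',im[0]);cv2.imwrite('pics/raw5t.png',im[1])
a=cv2.resize(im[0][90:240,260:390],None,fx=3,fy=3,interpolation=2);b=cv2.resize(im[1][90:240,130:260],None,fx=3,fy=3,interpolation=2)
cv2.imwrite('pics/t5.png',np.hstack([a,b]))"
```

```text
time: 7.5
eef_pos: [0.5876, 0.1091, 0.2697]
tcp_rot: [0.927, -0.376, -0.001, -0.0]
contact_force: [-0.4, -0.1, -1.6]
opening: 0.136
finger_force: 97.8
t7.50 tcp [0.5876 0.1091 0.2697] yaw -44.1 q [0.01 0.09 1.73 0.   1.32 2.35] F [-0.4 -0.1 -1.6] open 0.136 ff 97.8
 shift mm [-1.000e-01 -1.098e+02  2.100e+00] spin -0.0
```

View pics/t5.png

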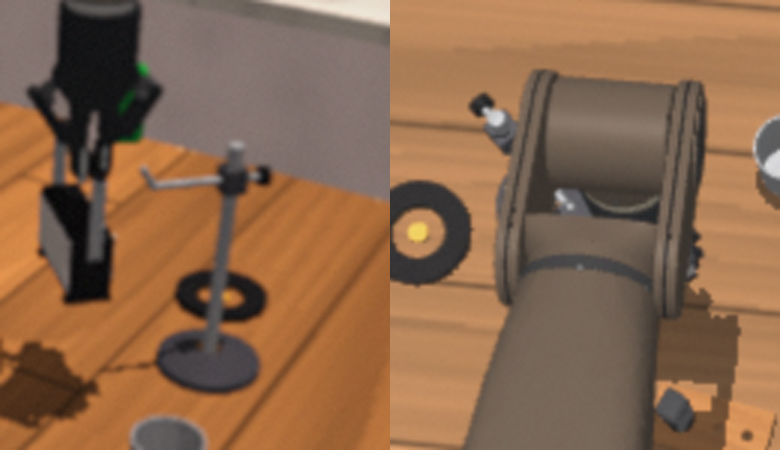

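```bash
python3 -c "
from fit import *
T=lambda h: R.from_euler('z',np.radians(45.9)).apply(h)+[.5625,.1335,.139]
for q in ([-.022,-.065,0],[.022,-.065,0],[-.022,.065,0],[-.022,.065,.08],[.022,-.065,.08],[0,-.065,.152]): print(q,(proj('scene',T(np.array([q])))[0]-[260,90])*3)
"
```

```text
[-0.022, -0.065, 0] [ 69.33268896 309.04858628]
[0.022, -0.065, 0] [110.91055453 304.32190697]
[-0.022, 0.065, 0] [ 36.31617969 247.57083823]
[-0.022, 0.065, 0.08] [ 38.76207716 181.95746663]
[0.022, -0.065, 0.08] [116.3889413  235.08378025]
[0, -0.065, 0.152] [ 99.4222558  170.24706473]
```

```bash
python3 -m handwheel '[[[0,0,-0.008,0.001,0],[0,0,-0.014,0.001,0],[0,0,-0.014,0,0],[0,0,-0.014,0,0],[0,0,-0.014,0,0],[0,0,-0.014,0,0],[0,0,-0.014,0,0],[0,0,-0.012,0,0],[0,0,-0.006,0,0],[0,0,0,0,0],[0,0,0,0,0]]]' 100;  python3 -c "
from h import *
tool_delta([.664,.188,.2306],np.radians(45.9-90))"
```

```text
time: 8.52
eef_pos: [0.6641, 0.1892, 0.268]
tcp_rot: [0.927, -0.375, -0.0, 0.0]
contact_force: [0.1, 0.0, -2.5]
opening: 0.138
finger_force: 97.9
t8.52 tcp [0.6641 0.1892 0.268 ] yaw -44.0 q [ 0.13  0.3   1.5  -0.    1.35  2.47] F [ 0.1  0.  -2.5] open 0.138 ff 97.9
 shift mm [ 0.8  0.9 37.4] spin 0.1
```

No contact on entry. Lowering onto the rod.

```bash
python3 -m handwheel '[[[0,0,0,0.008,0],[0,0,0,0.01,0],[0,0,0,0.008,0],[0,0,0,0.004,0],[0,0,0,0.003,0],[0,0,0,0.001,0],[0,0,0,0,0]]]' 100;  python3 -c "
from h import *
tool_delta([.664,.188,.2306],np.radians(45.9-90))
im=viewer.read_camera('scene')
cv2.imwrite('pics/t6.png',cv2.resize(im[90:240,260:390],None,fx=4,fy=4,interpolation=2))"
```

```text
time: 9.1
eef_pos: [0.6644, 0.1882, 0.234]
tcp_rot: [0.927, -0.376, -0.0, 0.0]
contact_force: [-0.5, 0.2, -3.0]
opening: 0.141
finger_force: 97.8
t9.10 tcp [0.6644 0.1882 0.234 ] yaw -44.1 q [0.13 0.32 1.53 0.   1.29 2.47] F [-0.5  0.2 -3. ] open 0.141 ff 97.8
 shift mm [-0.2  0.4  3.4] spin -0.0
```

View pics/t6.png

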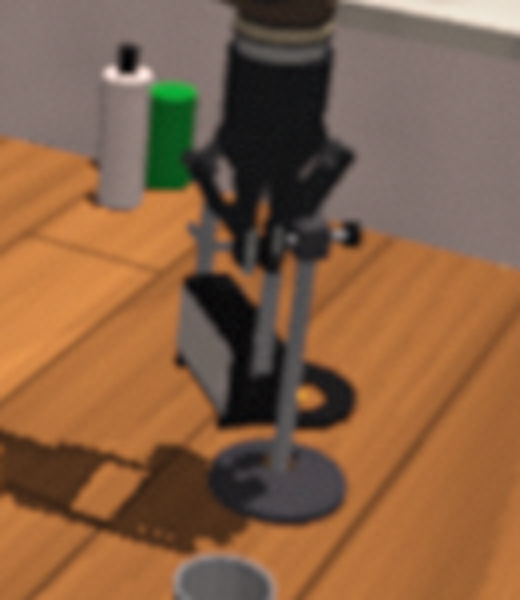

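The rod, with its tip showing at (195,230), passes through the handle window. Lowering slowly until the weight comes off.

```bash
python3 -m handwheel '[[[0,0,0,0.002,0],[0,0,0,0.0015,0],[0,0,0,0.001,0],[0,0,0,0,0]]]' 100 | egrep 'eef|contact'; python3 -m handwheel '[[[0,0,0,0.001,0],[0,0,0,0.001,0],[0,0,0,0,0]]]' 100|egrep 'eef|contact'
```

```text
eef_pos: [0.6648, 0.1884, 0.2307]
contact_force: [0.4, -0.5, -0.7]
eef_pos: [0.6649, 0.1884, 0.2302]
contact_force: [-2.1, -1.0, 4.2]
```

```bash
python3 -m handwheel '[[[0.03,0,0,-0.001,0],[0.055,0,0,0,0],[0.06,0,0,0,0],[0.06,0,0,0,0],[0.06,0,0,0,0],[0.06,0,0,-0.01,0],[0.06,0,0,-0.02,0],[0.06,0,0,-0.03,0],[0.06,0,0,-0.03,0]]]' 100;  python3 -c "
from h import *
tool_delta([.458,.086,.25],np.radians(63-90))
im=viewer.read_camera('scene')
cv2.imwrite('pics/t7.png',cv2.resize(im[90:240,260:390],None,fx=4,fy=4,interpolation=2))"
```

```text
time: 10.48
eef_pos: [0.664, 0.1883, 0.3191]
tcp_rot: [0.927, -0.376, -0.001, 0.001]
contact_force: [0.9, 1.1, 0.0]
opening: 0.702
finger_force: 0.0
t10.48 tcp [0.664  0.1883 0.3191] yaw -44.1 q [0.13 0.27 1.44 0.   1.44 2.47] F [0.9 1.1 0. ] open 0.702 ff 0.0
 shift mm [-76.6 216.7  69.7] spin -17.1
```

View pics/t7.png

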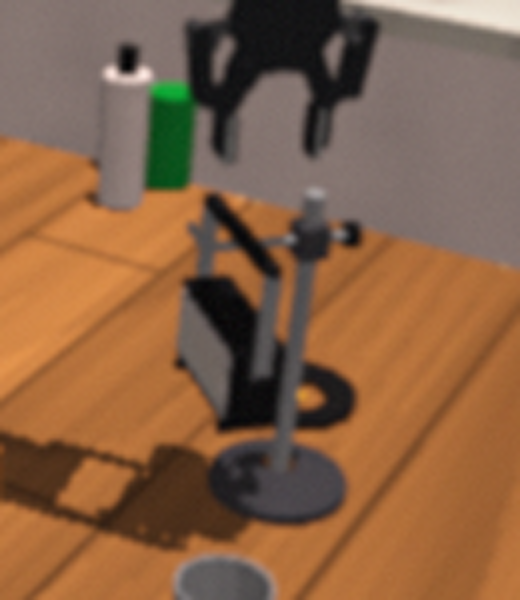

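The lamp hangs free and upright on the hook, with its bar across the rod at (240,240) and the lens towards the plate. Next is the gauge.

```bash
python3 -m handwheel '[[[0.06,-0.006,0.015,0,0],[0.06,-0.012,0.034,0,0],[0.06,-0.012,0.034,0,0],[0.06,-0.012,0.034,0,0],[0.06,-0.012,0.034,0,0],[0.06,-0.012,0.034,0,0],[0.06,-0.011,0.032,0,0],[0.06,0,0,0.03,-7],[0.06,0,0,0.03,-7],[0.06,0,0,0.01,-3.4],[0.06,0,0,0,0]]]' 100 >/dev/null;  python3 -c "
from h import *
tool_delta([.458,.086,.106],np.radians(63.5-90))
for n,a,b in (('blue',(236,159),(201,257)),('green',(217,171),(235,262.5))): print(n,tri(a,b))
g=[viewer.pinpoint(c,'gauge') for c in('scene','top')]
for c in g: print([(d['xy'][0]*W,d['xy'][1]*H,d['confidence']) for d in c])
"
```

```text
t11.45 tcp [0.4561 0.0861 0.2459] yaw -26.7 q [-0.03 -0.2   2.06  0.    1.29  2.  ] F [-0.   0.2 -1.3] open 0.701 ff 0.0
 shift mm [  2.4  -1.1 139.8] spin -0.2Traceback (most recent call last):
  File "<string>", line 4, in <module>
    for n,a,b in (('blue',(236,159),(201,257)),('green',(217,171),(235,262.5))): print(n,tri(a,b))
                                                                                         ~~~^^^^^
  File "h.py", line 22, in tri
    t=np.linalg.lstsq(np.c_[d1,-d2],o2-o1,rcond=None)[0]
                                    ~~^~~
TypeError: unsupported operand type(s) for -: 'list' and 'list'
```

```bash
sed -i "s/return p\['xyz'\],d/return np.array(p['xyz']),d/" h.py; python3 -c "
from h import *
for n,a,b in (('blue',(236,159),(201,257)),('green',(217,171),(235,262.5)),('grey',(248.6,171.2),(223.9,224.5))): print(n,tri(a,b))
"
```

```text
blue (array([0.36531944, 0.1408236 , 0.15895458]), np.float64(0.007762585002244453))
green (array([0.35859427, 0.04623272, 0.15390021]), np.float64(0.005210173777244942))
grey (array([0.45715537, 0.0860477 , 0.16551354]), np.float64(0.002443499606458409))
```

```bash
python3 -m handwheel '[[[0.06,0.001,0,0.03,0],[0.06,0,0,0.04,0],[0.06,0,0,0.035,0],[0.06,0,0,0.025,0],[0.06,0,0,0.01,0],[0.06,0,0,0,0],[0,0,0,0,0],[0,0,0,0,0],[0,0,0,0,0],[0,0,0,0,0],[0,0,0,0,0],[0,0,0,0,0]]]' 30; python3 -c "
from h import *
tool_delta([.458,.086,.106],np.radians(63.5-90))"
```

```text
time: 12.45
eef_pos: [0.4611, 0.0856, 0.1115]
tcp_rot: [0.973, -0.231, 0.003, -0.0]
contact_force: [-0.2, -0.2, 7.0]
opening: 0.256
finger_force: 29.6
t12.45 tcp [0.4611 0.0856 0.1115] yaw -26.7 q [-0.03 -0.04  2.17 -0.    1.    2.  ] F [-0.2 -0.2  7. ] open 0.256 ff 29.6
 shift mm [-3.   1.1  5.5] spin -0.2
```

```bash
python3 -m handwheel '[[[0,0,0,-0.006,0],[0,0,0,-0.008,0],[0,0,0,-0.006,0],[0,0,0,-0.003,0],[0,0,0,0,0],[0,0,0,0,0]]]' 30; python3 -c "
from h import *
tool_delta([.457,.086,.1295],np.radians(63.5-90))"
```

```text
time: 12.95
eef_pos: [0.4591, 0.0857, 0.132]
tcp_rot: [0.973, -0.231, 0.0, -0.0]
contact_force: [1.2, -1.5, -1.8]
opening: 0.259
finger_force: 29.5
t12.95 tcp [0.4591 0.0857 0.132 ] yaw -26.7 q [-0.03 -0.07  2.16  0.    1.05  2.  ] F [ 1.2 -1.5 -1.8] open 0.259 ff 29.5
 shift mm [-2.   0.7  2.5] spin -0.2
```

```bash
python3 -m handwheel '[[[0,-0.003,0,0.001,0],[0,-0.005,0,0.001,0],[0,-0.006,0,0,0],[0,-0.006,0,0,0],[0,-0.005,0,0,0],[0,-0.003,0,0,0],[0,0,0,0,0],[0,0,0,0,0]]]' 20; python3 -c "
from h import *
tool_delta([.4591-.893*.027,.0857+.449*.027,.130],np.radians(63.5-90))"
```

```text
time: 13.62
eef_pos: [0.4332, 0.0986, 0.1296]
tcp_rot: [0.973, -0.231, -0.001, 0.0]
contact_force: [-0.0, -0.2, -1.5]
opening: 0.255
finger_force: 19.7
t13.62 tcp [0.4332 0.0986 0.1296] yaw -26.7 q [-0.01 -0.12  2.21  0.    1.06  2.03] F [-0.  -0.2 -1.5] open 0.255 ff 19.7
 shift mm [ 1.9 -0.1 -0.4] spin -0.2
```

```bash
python3 -m handwheel '[[[0,0,0,0,0],[0,0,0,0,0],[0,0,0,-0.006,0],[0,0,0,-0.012,0],[0,0,0,-0.025,0],[0,0,0,-0.03,0],[0,0,0,-0.03,0],[0,0,0,-0.012,0],[0,0,0,0,0],[0,0,0,0,0]]]' 60; python3 -c "
from fit import *
tool_delta([.55,-.157,.26],np.radians(-1.8))
for c in('scene','top'):
    im=viewer.read_camera(c); cv2.imwrite('pics/r8%s.png'%c,im)
    for d in viewer.outline_of(c,'gauge'):
        ys,xs=np.nonzero(d['mask']); v=np.linalg.svd(np.c_[xs,ys]-[xs.mean(),ys.mean()],full_matrices=False)[2][0]
        print(c,round(d['confidence'],2),len(xs),xs.mean(),ys.mean(),v,np.array(d['extent'])*[W,H,W,H])
"
```

```text
time: 14.45
eef_pos: [0.4339, 0.0983, 0.2445]
tcp_rot: [0.973, -0.231, -0.0, -0.0]
contact_force: [-0.6, -0.4, -0.4]
opening: 0.251
finger_force: 62.3
t14.45 tcp [0.4339 0.0983 0.2445] yaw -26.7 q [-0.01 -0.26  2.1   0.    1.3   2.03] F [-0.6 -0.4 -0.4] open 0.251 ff 62.3
 shift mm [218.5 175.8 -15.5] spin -24.9
scene 0.81 298 217.19463087248323 187.2751677852349 [0.05564359 0.9984507 ] [214.8864 167.3088   9.1136  42.7008]
scene 0.8 314 234.84076433121018 176.68471337579618 [0.00702219 0.99997534] [231.2192 158.5152   9.8816  38.8992]
scene 0.59 262 245.73282442748092 149.6946564885496 [0.06760766 0.99771198] [240.0768 126.6048  10.1888  48.6144]
top 0.33 479 261.8267223382046 140.66805845511482 [0.01080653 0.99994161] [251.392  131.2896  24.1152  23.8848]
```

```bash
python3 -m handwheel '[[[0,0.006,0.006,-0.02,0],[0,0.02,0.021,-0.025,0],[0,0.025,0.026,-0.01,0],[0,0.027,0.028,0,0],[0,0.027,0.028,0,0],[0,0.027,0.028,0,0],[0,0.025,0.027,0,-3],[0,0.017,0.018,0,-6],[0,0.008,0.01,0,-7],[0,0,0,0,-6],[0,0,0,0,-3],[0,0,0,0,0]]]' 60; cat > meas.py <<'E'
from fit import *
import sys
tool_delta([.511,-.157,.294],np.radians(-1.8))
s=get_state(); r=R.from_quat(s['tcp_rot']); g=s['eef_pos']-r.as_matrix()[:,2]*ctrl.pinch_z
# gauge frame at tilt t about tool y: origin = g - L*axis + off*perp
NOSE=[box(-.013,.013,-.011,.011,.036,.148),cyl(.015,.03,.036),cyl(.007,0,.03),cyl(.004,-.01,0)]
A=r.as_matrix()
def frame(t,off,L):
    ax=-np.cos(t)*A[:,2]-np.sin(t)*A[:,0]; px=np.cos(t)*A[:,0]-np.sin(t)*A[:,2]; py=np.cross(ax,px)
    M=np.c_[px,py,ax]; return M,g-L*ax+off*px
ms={}
for c in('scene','top'):
    im=viewer.read_camera(c); cv2.imwrite('pics/m%.2f%s.png'%(s['time'],c),im)
    pr=proj(c,frame(.26,0,.11)[1])[0]
    for d in viewer.outline_of(c,'gauge'):
        ys,xs=np.nonzero(d['mask']); print(c,round(d['confidence'],2),len(xs),xs.mean().round(1),ys.mean().round(1),(np.array(d['extent'])*[W,H,W,H]).round(1),'nose',pr.round(1))
        if np.hypot(xs.mean()-pr[0],ys.mean()-pr[1])<45 and c not in ms: ms[c]=d['mask']
    for q in viewer.pinpoint(c,'tip_end'): print(c,'tip',np.array(q['xy'])*[W,H],q['confidence'],'pred',proj(c,(lambda M,o:o-.01*M[:,2])(*frame(.26,0,.11)))[0].round(1))
if 'scene' in ms: 
    np.save('gm.npy',ms['scene'])
    def mk(p):
        M,o=frame(p[0],p[1],.11); return lambda h:h@M.T+o
    for L in(.105,.11,.115):
        def mk(p,L=L):
            M,o=frame(p[0],p[1],L); return lambda h:h@M.T+o
        x,f=fit({'scene':ms['scene']},NOSE,mk,(.26,0.),(.08,.004)); print('L',L,'tilt deg',np.degrees(x[0]).round(2),'off mm',(x[1]*1e3).round(2),'iou cost',round(f,3))
E
python3 meas.py
```

```text
time: 15.65
eef_pos: [0.5129, -0.1543, 0.2977]
tcp_rot: [1.0, -0.015, -0.002, -0.001]
contact_force: [-0.1, -0.3, -1.6]
opening: 0.25
finger_force: 62.3
t15.65 tcp [ 0.5129 -0.1543  0.2977] yaw -1.7 q [-0.48 -0.07  1.84  0.    1.37  1.12] F [-0.1 -0.3 -1.6] open 0.250 ff 62.3
 shift mm [-1.8  2.7  3.7] spin 0.1
scene 0.93 463 217.1 180.7 [207.3 150.8  15.8  54.3] nose [222.8 202.5]
scene 0.72 292 235.0 175.9 [232.4 158.2   7.8  39.5] nose [222.8 202.5]
top 0.66 89 234.2 262.9 [230.2 257.6  11.1  12.8] nose [315.1 199.6]
top 0.55 124 201.7 257.7 [195.9 255.3  16.   10.7] nose [315.1 199.6]
L 0.105 tilt deg 15.47 off mm -2.41 iou cost 0.424
L 0.11 tilt deg 14.05 off mm -1.61 iou cost 0.38
L 0.115 tilt deg 13.73 off mm -1.08 iou cost 0.362
```

```bash
python3 -c "
from h import *
m=np.load('gm.npy')
for y in range(150,206,2):
    x=np.nonzero(m[y])[0]; print(y,(x.min(),x.max(),len(x)) if len(x) else None,end='; ')
s=get_state(); r=R.from_quat(s['tcp_rot']); A=r.as_matrix(); g=s['eef_pos']-A[:,2]*ctrl.pinch_z
print()
for t in(10,13,16,19):
    t=np.radians(t); ax=-np.cos(t)*A[:,2]-np.sin(t)*A[:,0]
    print(np.degrees(t),[proj('scene',g+k*ax)[0].round(1).tolist() for k in(.038,0,-.074,-.11,-.12)])
"
```

```text
150 None; 152 (np.int64(213), np.int64(214), 2); 154 (np.int64(213), np.int64(215), 3); 156 (np.int64(213), np.int64(216), 4); 158 (np.int64(213), np.int64(217), 5); 160 (np.int64(213), np.int64(217), 5); 162 (np.int64(213), np.int64(218), 6); 164 (np.int64(213), np.int64(218), 6); 166 (np.int64(213), np.int64(219), 7); 168 (np.int64(213), np.int64(219), 7); 170 (np.int64(213), np.int64(220), 8); 172 (np.int64(212), np.int64(221), 10); 174 (np.int64(209), np.int64(221), 13); 176 (np.int64(209), np.int64(221), 13); 178 (np.int64(209), np.int64(222), 14); 180 (np.int64(210), np.int64(222), 13); 182 (np.int64(210), np.int64(222), 13); 184 (np.int64(211), np.int64(223), 13); 186 (np.int64(212), np.int64(223), 12); 188 (np.int64(212), np.int64(224), 13); 190 (np.int64(213), np.int64(224), 12); 192 (np.int64(214), np.int64(224), 11); 194 (np.int64(215), np.int64(223), 9); 196 (np.int64(217), np.int64(223), 7); 198 (np.int64(218), np.int64(224), 7); 200 (np.int64(219), np.int64(224), 6); 202 (np.int64(219), np.int64(224), 6); 204 (np.int64(220), np.int64(224), 5); 
10.0 [[209.9, 147.8], [212.7, 162.2], [217.9, 189.0], [220.4, 201.4], [221.0, 204.8]]
13.0 [[209.3, 147.8], [212.7, 162.2], [219.1, 189.2], [222.1, 201.7], [222.9, 205.1]]
16.0 [[208.7, 147.7], [212.7, 162.2], [220.2, 189.3], [223.7, 202.0], [224.7, 205.4]]
19.0 [[208.1, 147.8], [212.7, 162.2], [221.3, 189.4], [225.4, 202.1], [226.5, 205.6]]
```

```bash
python3 -m handwheel '[[[0,0.003,0.001,0.008,0],[0,0.003,0.001,0.008,0],[0,0.002,0,0.005,0],[0,0.001,0,0.002,0],[0,0,0,0,0],[0,0,0,0,0]]]' 60 >/dev/null; cat >> meas.py <<'E'
M,o=frame(np.radians(14),-.0016,.11); tip=o-.01*M[:,2]; print('tip est',tip.round(4),'px',proj('scene',tip)[0].round(1),'mark px',proj('scene',[.5515,-.157,.1682])[0].round(1))
if 'scene' in ms:
    m=ms['scene']
    for y in list(range(174,192,4))+list(range(196,222,2)):
        x=np.nonzero(m[y])[0]; print(y,(x.min()+x.max())/2 if len(x) else None,len(x),end='; ')
for q in viewer.pinpoint('scene','mark'): print('mark',np.array(q['xy'])*[W,H],q['confidence'])
E
python3 meas.py
```

```text
t16.45 tcp [ 0.5224 -0.1563  0.2765] yaw -1.7 q [-0.48 -0.03  1.85  0.    1.33  1.12] F [ 0.1  0.3 -1.8] open 0.249 ff 62.3
 shift mm [-11.4   1.1 -17.5] spin 0.1
scene 0.73 1084 317.9 172.0 [303.4 136.3  29.5  62.8] nose [225.6 210.8]
scene 0.69 245 235.1 176.2 [229.8 157.3  10.8  39.8] nose [225.6 210.8]
scene 0.68 388 220.0 190.0 [213.7 160.   14.   53.4] nose [225.6 210.8]
top 0.42 125 201.7 258.0 [193.8 255.6  17.8   8.5] nose [315.  197.6]
top 0.39 111 233.9 262.9 [228.4 256.6  11.9  13.6] nose [315.  197.6]
L 0.105 tilt deg 14.9 off mm 0.0 iou cost 1.0
L 0.11 tilt deg 14.9 off mm 0.0 iou cost 1.0
L 0.115 tilt deg 14.9 off mm 0.0 iou cost 1.0
tip est [ 0.5498 -0.1571  0.1783] px [225.5 214. ] mark px [226.2 217.4]
174 235.0 7; 178 235.5 8; 182 235.5 8; 186 235.5 8; 190 235.0 5; 196 None 0; 198 None 0; 200 None 0; 202 None 0; 204 None 0; 206 None 0; 208 None 0; 210 None 0; 212 None 0; 214 None 0; 216 None 0; 218 None 0; 220 None 0; mark [225.6896 219.3024] 0.85
```

```bash
sed -i "s/)<45 and c not in ms: ms\[c\]/)<27 and len(xs)>300 and c not in ms: ms[c]/" meas.py; python3 meas.py | grep -v top
```

```text
t16.80 tcp [ 0.5225 -0.1564  0.2772] yaw -1.7 q [-0.48 -0.03  1.85 -0.    1.33  1.12] F [ 0.4 -0.3 -1.4] open 0.250 ff 62.3
 shift mm [-11.4   1.  -16.8] spin 0.1
scene 0.74 272 235.0 175.2 [230.2 158.5  10.9  38.5] nose [225.6 210.6]
scene 0.65 376 220.0 191.1 [211.5 162.1  15.2  50.4] nose [225.6 210.6]
scene 0.4 41 216.8 203.3 [214.1 195.2   3.2  13.2] nose [225.6 210.6]
scene 0.37 362 226.1 218.0 [207.9 210.9  37.1  17.6] nose [225.6 210.6]
L 0.105 tilt deg 13.65 off mm -1.06 iou cost 0.517
L 0.11 tilt deg 13.39 off mm -0.93 iou cost 0.481
L 0.115 tilt deg 13.83 off mm -1.4 iou cost 0.469
tip est [ 0.55   -0.1573  0.1791] px [225.5 213.9] mark px [226.2 217.4]
174 218.5 4; 178 219.0 5; 182 218.5 8; 186 217.5 12; 190 219.0 13; 196 220.5 12; 198 221.0 11; 200 221.5 10; 202 221.0 9; 204 222.5 6; 206 223.5 6; 208 224.5 6; 210 224.5 6; 212 225.0 5; 214 225.5 2; 216 None 0; 218 None 0; 220 None 0; mark [226.2016 217.3824] 0.85
mark [316.5184 259.008 ] 0.56
```

```bash
python3 -m handwheel '[[[0,0,0,0.002,0],[0,0,0,0.002,0],[0,0.0005,0,0.001,0],[0,0,0,0,0]]]' 60 | egrep 'eef|contact'; python3 -m handwheel '[[[0,0.0005,0,0.0015,0],[0,0,0,0.0015,0],[0,0,0,0,0]]]' 60 | egrep 'eef|contact'; python3 -m handwheel '[[[0,0.0005,0,0.001,0],[0,0,0,0.001,0],[0,0,0,0,0]]]' 60 | egrep 'eef|contact'
```

```text
eef_pos: [0.5227, -0.1563, 0.2712]
contact_force: [0.2, -0.8, -1.3]
eef_pos: [0.5235, -0.1564, 0.2691]
contact_force: [-0.2, -1.1, 2.1]
eef_pos: [0.524, -0.1564, 0.2672]
contact_force: [-0.5, 0.8, 1.8]
```

```bash
python3 -m handwheel '[[[0,0,0,0.001,0],[0,0,0,0,0],[0,0,0,0,0],[0,0,0,0,0]]]' 60 >/dev/null; python3 - <<'E'
from h import *
F=[]
for i in range(8):
    (viewer.read_camera('scene')); s=get_state(); F.append(s['contact_force'])
print(np.mean(F,0),np.std(F,0),s['eef_pos'],s['time'])
E
sed -i 's/(-.01,0)\]$/(-.01,0)]/' meas.py; python3 meas.py | grep -v top
```

```text
[-0.67565054  1.03112709  3.43654753] [0.51868169 0.4262887  0.44556599] [ 0.52408928 -0.156387    0.26598632] 18.7167
t18.72 tcp [ 0.5241 -0.1564  0.266 ] yaw -1.7 q [-0.48 -0.02  1.86  0.    1.31  1.13] F [-0.1  0.2  3.3] open 0.247 ff 62.9
 shift mm [-13.   1. -28.] spin 0.1
scene 0.81 405 220.5 193.1 [212.6 168.2  15.6  47.8] nose [226.3 214.4]
scene tip [225.9968 213.0816] 0.64 pred [227.1 217.7]
scene tip [223.1808 216.6144] 0.18 pred [227.1 217.7]
L 0.105 tilt deg 12.98 off mm 0.33 iou cost 0.466
L 0.11 tilt deg 12.52 off mm 0.72 iou cost 0.438
L 0.115 tilt deg 13.33 off mm -0.74 iou cost 0.424
tip est [ 0.5516 -0.1572  0.1679] px [226.1 217.5] mark px [226.2 217.4]
174 218.5 4; 178 219.0 5; 182 219.5 6; 186 219.5 10; 190 218.5 12; 196 220.5 12; 198 221.0 11; 200 221.5 12; 202 222.0 11; 204 222.0 11; 206 222.5 10; 208 223.5 8; 210 224.0 7; 212 224.5 6; 214 225.0 5; 216 225.5 2; 218 None 0; 220 None 0;
```

```bash
python3 - <<'E'
from h import *
a=np.mean([viewer.read_camera('scene').astype(float) for _ in range(3)],0).mean(2); cv2.imwrite('pics/now.png',a)
b=cv2.imread('pics/scene0.png').mean(2)
print('cols',list(range(215,238)))
for y in range(206,225): print(y,' '.join('%3d'%v for v in a[y,215:238]),' | ',' '.join('%3d'%v for v in b[y,215:238]))
E
```

```text
cols [215, 216, 217, 218, 219, 220, 221, 222, 223, 224, 225, 226, 227, 228, 229, 230, 231, 232, 233, 234, 235, 236, 237]
206 119  99  67  41  30  30  33  34  36  46  66  96 121 127 124 121 119 118 118 117 118 118 115  |  117 101  84  79  89 113 132 138 140 141 138 136 130 127 122 118 117 116 114 115 117 117 112
207  84  78  71  63  54  52  58  59  61  70  81 102 117 119 120 121 119 119 120 120 120 119 115  |   84  77  78  79  87 108 129 139 140 136 134 129 121 114 118 118 115 117 119 119 118 117 112
208  62  64  70  74  71  67  77  79  79  81  83  90  97 104 124 131 130 130 131 128 125 125 122  |   59  62  69  76  76  90 115 132 133 129 131 132 116 108 121 128 128 127 128 124 122 122 121
209  57  60  69  76  71  69  76  82  84  83  81  75  70  87 125 141 143 142 141 138 134 134 138  |   57  59  67  74  68  69  91 112 120 122 127 127 103 104 129 141 139 139 140 135 132 132 133
210  64  65  70  76  73  74  86  90  85  83  81  75  65  77 112 132 143 147 146 146 143 146 145  |   60  63  69  72  70  71  87 101 110 123 123 115 102 114 136 144 144 143 143 143 142 142 141
211  92  94  96  97
[... 2086 characters left out ...]
04 103
222 147 149 149 148 148 148 148 143 128 111 116 135 144 138 127 116 108 103 104 107 107 106 104  |  146 143 145 146 144 146 146 141 126 110 115 133 140 133 124 114 106 100 104 102 104 103 103
223 141 145 146 147 147 146 146 138 110  90 104 128 132 120 111 106 105 107 107 106 105 103 100  |  136 142 144 143 145 144 145 136 108  88 102 124 129 118 109 104 104 104 104 105 103 101  98
224 116 126 131 130 130 131 134 128 111 107 122 127 116 103 102 105 107 107 106 105 100  98  89  |  111 126 127 128 127 129 130 127 109 105 120 125 114 103  99 104 105 104 105 103 100  94  88[ WARN:0@1.070] global loadsave.cpp:1063 imwrite_ Unsupported depth image for selected encoder is fallbacked to CV_8U.
```

```bash
python3 - <<'E'
from fit import *
b=cv2.imread('pics/scene0.png').mean(2); bt=cv2.imread('pics/top0.png').mean(2)
P=R.from_euler('ZY',[-.0323,-.2589]).as_matrix()
def ringimg(c,X):
    a=np.linspace(0,2*np.pi,60,endpoint=False); m=np.zeros((H*8,W*8),np.uint8)
    for r,v in((.012,1),(.010,0)):
        w=X+np.c_[r*np.cos(a),r*np.sin(a),0*a]@P.T
        cv2.fillPoly(m,[np.round(((proj(c,w)+.5)*8-.5)*16).astype(np.int32)],v,shift=4)
    return cv2.GaussianBlur(cv2.resize(m.astype(np.float32),(W,H),interpolation=cv2.INTER_AREA),(0,0),.6)
def score(c,img,X):
    u=proj(c,X)[0].astype(int); sl=np.s_[u[1]-(5 if c=='scene' else 9):u[1]+(6 if c=='scene' else 10),u[0]-9:u[0]+10]
    return np.corrcoef(ringimg(c,X)[sl].ravel(),-img[sl].ravel())[0,1]
X0=np.array([.5515,-.157,.172])
for c,img in(('scene',b),('top',bt)):
    best=max((score(c,img,X0+P@[i*1e-3,j*1e-3,0]),i,j) for i in range(-7,8) for j in range(-7,8))
    X=X0+P@[best[1]*1e-3,best[2]*1e-3,0]; print(c,best,X.round(4),'px',proj(c,X)[0].round(2))
    if c=='scene': u=proj(c,X)[0]
    else: v=proj(c,X)[0]
print('tri',tri(u,v))
# predicted tip silhouette edges with tip at ring centre seen in scene
o,d=ray('scene',u); 
for name,dx in(('centre',0),('toward cam 3mm',.003),('away 3mm',-.003)):
    X=X0+P@[0,0,0]; t=((X0-o)@P[:,2])/(d@P[:,2]); X=o+t*d; hd=-d.copy(); hd[2]=0; hd/=np.linalg.norm(hd); X=X+hd*dx
    M=R.from_euler('ZY',[-.03,-np.radians(14)]).as_matrix(); N=X+.0054*M[:,2]
    for lab,h in(('tip',X+cyl(.004,0,.0054)@M.T),('nose',N+cyl(.007,0,.03)@M.T)):
        m=np.zeros((H*8,W*8),np.uint8); cv2.fillConvexPoly(m,np.round(((cv2.convexHull(proj('scene',h).astype(np.float32))+.5)*8-.5)).astype(np.int32),1)
        print(name,lab,[(y,*[round((np.nonzero(m[y*8+4])[0][k]+.5)/8-.5,1) for k in(0,-1)]) for y in range(208,220) if m[y*8+4].any()])
E
```

```text
scene (np.float64(0.518932916542518), -2, 0) [ 0.5496 -0.1569  0.1715] px [225.54 216.11]
top (np.float64(0.9353578043814319), -1, 0) [ 0.5505 -0.157   0.1717] px [314.15 198.78]
tri (array([ 0.55021572, -0.1571784 ,  0.17194801]), np.float64(0.0007241525832632642))
centre tip [(214, np.float64(223.9), np.float64(226.6)), (215, np.float64(223.7), np.float64(226.9)), (216, np.float64(223.9), np.float64(226.9))]
centre nose [(208, np.float64(220.7), np.float64(226.3)), (209, np.float64(220.9), np.float64(226.6)), (210, np.float64(221.2), np.float64(226.8)), (211, np.float64(221.4), np.float64(227.1)), (212, np.float64(221.7), np.float64(227.3)), (213, np.float64(221.9), np.float64(227.6)), (214, np.float64(222.2), np.float64(227.6)), (215, np.float64(222.4), np.float64(226.3))]
toward cam 3mm tip [(215, np.float64(223.7), np.float64(226.7)), (216, np.float64(223.8), np.float64(226.9)), (217, np.float64(224.1), np.float64(226.6))]
toward cam 3mm nose [(208, np.float64(220.6), np.float64(226.2)), (209, np.float64(220.8), np.float64(226.4)), (210, np.float64(221.1), np.float64(226.7)), (211, np.float64(221.3), np.float64(226.9)), (212, np.float64(221.6), np.float64(227.2)), (213, np.float64(221.8), np.float64(227.4)), (214, np.float64(222.1), np.float64(227.7)), (215, np.float64(222.3), np.float64(227.3)), (216, np.float64(222.9), np.float64(225.7))]
away 3mm tip [(213, np.float64(224.6), np.float64(226.3)), (214, np.float64(223.6), np.float64(226.7)), (215, np.float64(223.8), np.float64(226.9)), (216, np.float64(224.3), np.float64(225.8))]
away 3mm nose [(208, np.float64(220.8), np.float64(226.4)), (209, np.float64(221.1), np.float64(226.7)), (210, np.float64(221.3), np.float64(226.9)), (211, np.float64(221.6), np.float64(227.2)), (212, np.float64(221.8), np.float64(227.4)), (213, np.float64(222.1), np.float64(227.7)), (214, np.float64(222.3), np.float64(226.9))]
```

```bash
python3 -m handwheel '[[[0,0,0,-0.001,0],[0,0,0,0,0],[0,0,0,0,0],[0,0,0,0,0],[0,0,0,0,0],[0,0,0,0,0]]]' 60 >/dev/null; python3 - <<'E'
from h import *
F=[]
for i in range(8):
    im=viewer.read_camera('scene'); s=get_state(); F.append(s['contact_force'])
print(np.mean(F,0),s['eef_pos'],s['time'],s['finger_force'],np.abs(s['dq']).max())
for n in('lamp_bar','hook_seat'):
    print(n,[(np.array(q['xy'])*[W,H]).round(1).tolist()+[round(q['confidence'],2)] for q in viewer.pinpoint('scene',n)],'seat model',proj('scene',[.6389,.2128,.24])[0].round(1))
E
```

```text
[0.32770026 0.91717657 3.12066451] [ 0.52387171 -0.15639005  0.26680277] 20.1167 62.88233041763306 0.001619817433804046
lamp_bar [[320.7, 148.7, 0.95]] seat model [319.7 149.8]
hook_seat [[316.5, 150.4, 0.93], [314.2, 259.9, 0.72], [228.3, 226.4, 0.72], [329.4, 191.1, 0.68]] seat model [319.7 149.8]
```

```bash
python3 -c "
from plant import sign_off; print(sign_off())"
```

```text
the job is handed in; nothing more can be done
None
```

I handed the job in at about 20 s (limit 51 s): the lamp hangs on the hook with its lens to the plate, and the gauge is held with its tip pressed an estimated 4–5 mm in. I place the tip within about 3 mm of the ring's centre, and the gauge leans about 14° against a plate slope of about 15°; the judge's verdict was not shown.

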